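# Ratchet the bottle shelf up one rung

## Task

Raise the blue bottle shelf of the lift stand by its yellow front edge until the red pawl has swung past the lowest rung of the rack and dropped back above it (only that rung, not the next), then let the shelf down gently so that the pawl sits on that rung and holds it. The amber bottle must stay standing on the shelf; do not knock the other things about.

Things in the scene. Friction and masses are not known exactly. Their poses are not given: they have to be found in the camera images.
- stand: white lift stand, fixed. Origin: on the bench; z up; the shelf stands out towards the stand's -x (its front). Foot 250 x 220 mm, 16 mm thick, from x = -145 to +105 mm. Two upright posts (18 mm square) at x = 70, y = +-80 mm, with a crossbar, 404 mm high
- column (a point): point on the bench half-way between the posts (stand x = 70 mm). Above it a dark rack carries three level steel rungs (10 mm thick, 90 mm long, along the stand's y, at stand x = 40 mm, 45 mm apart in height). The rack is clamped at another height each time and its pose is not given: the lowest rung's centre is 194 to 240 mm above the bench
- lift (a joint): height of the blue shelf above its bottom stop, m (0 to 0.15, grows upward; starts at 0). It slides straight up and down with little friction and falls back if let go while the pawl is not above a rung. Shelf, pawl and bottle together weigh 0.8 to 1 kg
- lip (a point): middle of the shelf's yellow round front edge: a level bar 16 mm thick, 150 mm long along the stand's y; 120 mm above the bench at lift = 0, rises with the shelf. Axes as the stand's. The plate (10 mm thick) joins it at the back, so it cannot be pinched from straight above; hook it from below and in front with fingers slanting down and forward. Below it is free space down to the foot
- shelf_top (a point): middle of the shelf's upper face, 70 mm behind the lip and 5 mm above its axis; plate 135 x 150 mm. Axes as the stand's
- pawl: red pawl with a brass counterweight, hinged on the shelf 175 mm above the bench at lift = 0. Origin: on its hinge (stand x = 0, y = 0), which runs along the stand's y. Its red arm (8 mm thick, 24 mm wide) points level to the rungs (+x) and ends 43 mm from the hinge; a stop keeps it from tilting up, the counterweight brings it back level
- pawl_tip (a point): end of the pawl's arm. Going up, a rung pushes it down (the lift feels 1 to 2 N heavier) until the hinge is 20 to 27 mm above the rung's centre, where that force fades, the arm slips past and swings back level. Let down, the arm lands on the rung with the hinge 9 mm above the rung's centre: the shelf must rise some 18 mm beyond its final height
- bottle_mid (a point): middle (half-way up) of the amber bottle with a blue cap that stands loose on the shelf; 68 mm thick, 125 mm high
- beaker: glass beaker, 90 mm wide, 125 mm high, beside the stand; origin at its underside. Leave alone
- dish: clear flat dish, 90 mm wide, 18 mm high, on the stand's foot under the shelf; origin at its underside. Leave alone
- bottle2: clear bottle, 68 mm wide, 130 mm high; origin at its underside. Leave alone
- bottle3: green bottle, 68 mm wide, 130 mm high; origin at its underside. Leave alone
- washbottle: white wash bottle, 74 mm wide, 170 mm high; origin at its underside. Leave alone
- tipbox: open blue box 85 x 125 x 60 mm; origin at its underside. Leave alone
- spatula: spatula lying on the bench; origin at its underside. Leave alone

How it is judged:
At the end, for the whole second after the job is handed in: The red pawl rests on the lowest rung and carries the shelf (contact over 3 N), the shelf is still, and the amber bottle stands upright (within 0.1 rad) on the shelf within 60 mm of its middle (contact force between pawl and rack_c0 above 3 N and velocity of joint lift between -0.01 and 0.01 m/s and z of bottle_mid in the frame of shelf_top above 0.055 m and angle between bottle_mid's own z axis and vertical below 0.1 rad and horizontal distance between bottle_mid and shelf_top below 0.06 m); the robot touches nothing.
It fails at once if the shelf is let fall (faster than 0.35 m/s downwards) (velocity of joint lift below -0.35 m/s).
It fails at once if the amber bottle is tipped by more than 0.35 rad (angle between bottle_mid's own z axis and vertical above 0.35 rad).
It fails at once if a bystander is shifted by more than 40 mm (distance of any of beaker, dish, bottle2, bottle3, washbottle, tipbox, spatula from where it was at the start of the episode above 0.04 m).
It also fails if it takes over 64 s, if anything falls off the work surface, if the arm or the gripper's body presses on something with over 40 N, if the wrist force passes 120 N, or if a joint passes its speed limit or range.

## Robot

A 6-joint arm with a two-finger parallel gripper is mounted at the origin on the work surface. World frame = base frame: x ahead of the robot, y to its left, z up, the work surface at z = 0. Lengths are in m, angles in rad, forces in N, time in s.
With the tool pointing down it reaches from about 0.375 to 0.9 m from the base axis. Payload 3.1 kg.
Tool frame: the origin (TCP) lies midway between the tips of the shut fingers; the grasp point (between the pads) lies 19 mm behind it; z points along the fingers, y is the line along which they close (so a half turn about z gives the same grasp; the last joint's range is limited). The gripper opens to 85 mm and grips with 20 to 120 N. Pads are 22 mm wide; open, the fingers measure 114 mm over their backs; the gripper's body (76 mm by 85 mm) begins 54 mm behind the grasp point. The pads swing forward as they close: fully open they stand 13 mm farther back than shut.
Start: joints at [0.952, 0.527, 1.433, -0, 1.181, -0.178], TCP at [0.267, 0.565, 0.231] pointing down, gripper open.
Joint ranges: [-3.08, 3.08], [-0.75, 2.2], [0.22, 2.44], [-1.43, 4.57], [0, 2.65], [-2.85, 2.85]. Speed limits (rad/s): [2.79, 2.79, 3.14, 3.14, 3.14, 3.14].

## Interface

Orientations are given as a unit quaternion [x, y, z, w].
In Python, from station import manip gives the robot as it stands. The module is installed in compiled form; this text tells all that it offers.
- The arm moves only by the tool apply_moves, never from a script. Its arguments are lists of equal length, an entry for each row: "claw": the gripper's target within -1 to 1 (fully open at 1, half-way at 0, shut at -1); "travel": the shift along the tool's x, y, z scaled (see below), a list of three; "turn": the turn, a rotation vector about the tool's x, y, z scaled (see below), a list of three. In form: {"claw": [claw, ...], "travel": [[dx, dy, dz], ...], "turn": [[rx, ry, rz], ...]}. A call has 1 to 5 rows; each row is the pose to reach, as a shift and turn from the pose commanded when the call began, along the tool's axes at that moment, turning the shorter way round; what a row does not reach only later rows make up. The controller multiplies each number of a shift by 800 mm and each number of a turn by 180 degrees. A row lasts 1/12 s, in which the tool goes at most 41.7 mm and 7.16 degrees, less where a joint would pass 70% of its speed; a pose out of reach is approached as far as the arm can. A call with a number of a shift or a turn outside -1 to 1 is refused whole. A call with a gripper value outside its range is refused whole. The fingers move at their own pace and stop on an object; "newtons" is the grip in N (left out, the last holds). Time passes only in rows, so rows that repeat a pose let the fingers close. It gives the time, the measured TCP pose, the force, the opening and the grip force at its end, in the units of the state.
- manip.sense(): the state, without advancing time (a new reading comes with each control period).
- manip.snapshot(name): name is "scene" or "side" or "wrist"; returns a dict with "pixels" (420x560x3 uint8, red, green, blue), "depth" (420x560 float32, m along the optical axis (not along the pixel's ray), 0 where there is no reading), "intrinsics" (3x3 intrinsics, pixels), "R" (3x3) and "t" (3): a world point X has camera coordinates R X + t. Camera axes: x right, y down, z forward; pixel columns grow to the right and rows downward; lengths in m; the calibration is good to about 2 mm. A picture is of the moment at which its call begins.
- manip.sign_off(): hands the job in; it is judged then, once.
The state is a dict: "t": time; "q": joint angles; "qd": joint speeds; "tau": joint torques, N m; "tcp_pos": TCP position; "tool_rot": TCP orientation; "force": force on the tool from outside, world axes, zero at the start; "ft_torque": the same for the moment, N m; "finger_gap": opening from 0.0 (shut) to 1.0 (fully open); "gripper_force": force on a finger pad.
Only numpy, scipy, OpenCV 4.12 (cv2) and the standard library are available. Lean on these libraries where they do the work, as an engineer would, in place of code of your own. Each camera call takes 0.05 s, during which the arm holds its last target. There are 200 camera calls.

## Working session

There is one attempt and no reset: what is moved stays moved. The work goes in short steps, Python scripts to look and compute and a tool call to move; the robot and the scene stay as the last step left them, time stands still between calls to the robot, and variables do not carry over. Pictures are saved under pics/ and viewed, at most 10 in all, crops included, and the job is handed in when it is done.

Besides the shell and the picture viewer there is one more tool, called after "Request:" as name(argument=value, ...) on one line, values as JSON. apply_moves: Moves the arm, as the interface text tells. Shifts and turns lie within -1 to 1; 1 stands for 800 mm of shift or 180 degrees of turn. Its arguments: {"type":"object","properties":{"claw":{"type":"array","items":{"type":"number"}},"travel":{"type":"array","items":{"type":"array","items":{"type":"number"}}},"turn":{"type":"array","items":{"type":"array","items":{"type":"number"}}},"newtons":{"type":"number"}},"required":["claw","travel","turn"]}

```bash
mkdir -p pics; cat > h.py <<'E'
import numpy as np,cv2
from station import manip
from scipy.spatial.transform import Rotation as Ro
def snap(n,f=None):
    s=manip.snapshot(n)
    s={k:np.array(v) for k,v in s.items()}
    if f: cv2.imwrite('pics/'+f,s['pixels'][:,:,::-1]); np.savez('pics/'+f[:-4]+'.npz',**s)
    return s
def cloud(s):
    d=s['depth'];K=s['intrinsics'];v,u=np.mgrid[:d.shape[0],:d.shape[1]]
    P=np.stack([(u-K[0,2])/K[0,0]*d,(v-K[1,2])/K[1,1]*d,d],-1)
    return (P-s['t'])@s['R']   # R^T(P-t)
E
python3 - <<'E'
from h import *
for n in('scene','side'):
    s=snap(n,n+'1.png'); print(n,-s['R'].T@s['t'])
print(manip.sense())
E
```

```text
scene [ 1.28395226 -0.70208012  1.16319863]
side [0.96708424 0.60859037 1.00742046]
{'t': 0.1, 'q': array([ 9.51491446e-01,  5.28386150e-01,  1.43382503e+00,  1.77174210e-05,
        1.18143844e+00, -1.78532713e-01]), 'qd': array([ 0.00011793, -0.00171427, -0.00308116, -0.00080943,  0.00016343,
        0.00080619]), 'tau': array([ 2.14952474e-04, -4.43303382e+01, -1.78585589e+01, -2.22057051e-04,
        3.82498067e-03,  2.44359711e-05]), 'tcp_pos': array([0.26623433, 0.56470642, 0.23040737]), 'tool_rot': array([ 2.18609559e-01,  9.75811869e-01, -9.44549491e-04, -4.07036115e-04]), 'force': array([-0.83773508, -0.17308672,  0.30255652]), 'ft_torque': array([-0.00267388,  0.00259939, -0.03159804]), 'gripper_force': 0.0, 'finger_gap': 1.0037197323400437}
```

View pics/scene1.png

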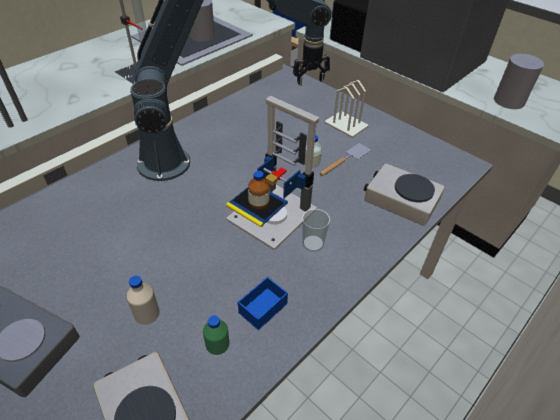

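View pics/side1.png

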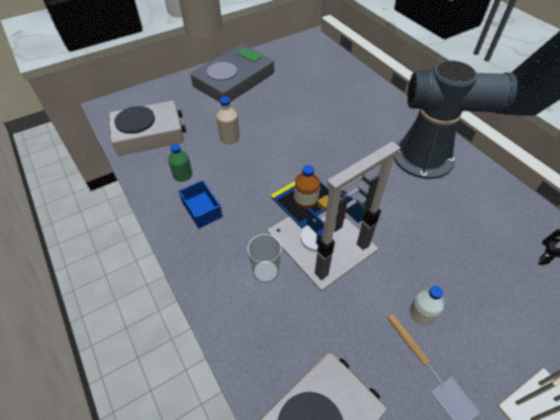

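The scene view shows the stand at about (275,190) with the yellow lip running (230,205)-(263,222). The side view shows the lip at (285,187), the posts at (325,270)/(370,240) and the beaker at (265,258). Next I measure these.

```bash
python3 - <<'E'
from h import *
for n in('scene','side'):
    s=dict(np.load(f'pics/{n}1.npz'));P=cloud(s);hsv=cv2.cvtColor(s['pixels'],cv2.COLOR_RGB2HSV);H,S,V=[hsv[...,i] for i in range(3)]
    y=(abs(H.astype(int)-28)<5)&(S>180)&(V>120)&(P[...,2]>.05)&(P[...,2]<.25)
    r=((H<4)|(H>176))&(S>180)&(V>100)&(P[...,2]>.1)&(P[...,2]<.3)&(np.hypot(P[...,0],P[...,1])<1)
    o=(abs(H.astype(int)-10)<5)&(S>150)&(P[...,2]>.1)&(P[...,2]<.3)
    for k,m in(('yel',y),('red',r),('amber',o)):
        Q=P[m]
        if len(Q)<5: print(n,k,len(Q));continue
        md=np.median(Q,0);Q=Q[np.linalg.norm(Q-md,axis=1)<.12]
        c=Q.mean(0);w,v=np.linalg.eigh(np.cov((Q-c)[:,:2].T));t=(Q-c)[:,:2]@v[:,1]
        print(n,k,len(Q),c.round(4),'dir',v[:,1].round(3),'ext',t.min().round(3),t.max().round(3),'z',Q[:,2].min().round(3),Q[:,2].max().round(3), 'ends',(c[:2]+t.min()*v[:,1]).round(3),(c[:2]+t.max()*v[:,1]).round(3))
    # crossbar top
    m=(P[...,2]>.385)&(P[...,2]<.415)&(np.hypot(P[...,0]-.5,P[...,1])<.35)&(S<80)
    Q=P[m];c=np.median(Q,0);Q=Q[np.linalg.norm(Q-c,axis=1)<.15];c=Q.mean(0)
    w,v=np.linalg.eigh(np.cov((Q-c)[:,:2].T));t=(Q-c)[:,:2]@v[:,1];print(n,'bar',len(Q),c,v[:,1],t.min(),t.max())
for n,(x0,x1,y0,y1) in(('scene',(215,345,85,255)),('side',(240,400,130,300))):
    im=cv2.imread(f'pics/{n}1.png')[y0:y1,x0:x1];cv2.imwrite(f'pics/{n}1c.png',cv2.resize(im,None,fx=3.5,fy=3.5,interpolation=cv2.INTER_CUBIC))
E
```

```text
scene yel 142 [ 0.5278 -0.0443  0.1269] dir [-0.995 -0.095] ext -0.071 0.074 z 0.12 0.133 ends [ 0.599 -0.038] [ 0.454 -0.051]
scene red 70 [0.5069 0.137  0.1807] dir [-0.067  0.998] ext -0.023 0.024 z 0.176 0.188 ends [0.508 0.115] [0.505 0.161]
scene amber 282 [0.5349 0.0147 0.2008] dir [0.205 0.979] ext -0.026 0.098 z 0.126 0.235 ends [ 0.53  -0.011] [0.555 0.111]
scene bar 520 [0.50758913 0.18703128 0.39974391] [-0.99463831 -0.10341489] -0.0897741069589609 0.10161578810358199
side yel 58 [ 0.5577 -0.0343  0.13  ] dir [-0.995 -0.096] ext -0.039 0.041 z 0.125 0.205 ends [ 0.597 -0.031] [ 0.517 -0.038]
side red 0
side amber 267 [0.5337 0.0437 0.206 ] dir [-0.775  0.631] ext -0.031 0.053 z 0.128 0.233 ends [0.557 0.024] [0.492 0.077]
side bar 1093 [0.50961923 0.19776671 0.40114519] [-0.99563656 -0.09331581] -0.08677505660409139 0.10306534478355295
```

View pics/scene1c.png

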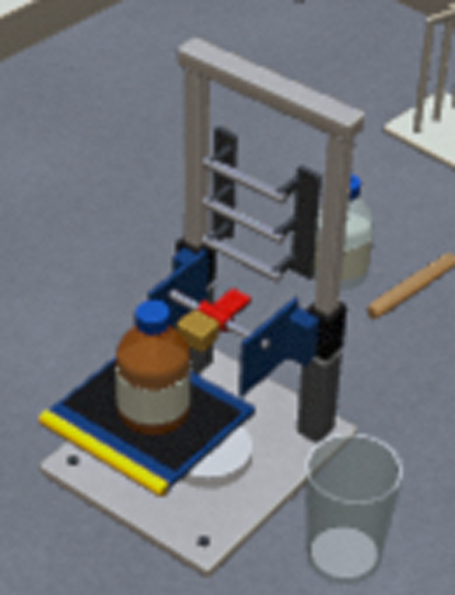

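The crop shows the lowest rung from (207,240) to (275,275), which is scene pixels (274,153.6) to (293.6,163.6). The pawl is level below it and the bottle stands mid-shelf. Next I work out the rung height, the obstacle positions and the goal pose.

```bash
cat >> h.py <<'E'
ex=np.array([-.096,.995,0]);ex/=np.linalg.norm(ex);ey=np.array([-ex[1],ex[0],0])
lip=np.array([.5265,-.0445,.12])
bar=np.array([.5085,.192,0]);org=bar-.07*ex
def ray(s,u,v):
    d=s['R'].T@np.linalg.solve(s['intrinsics'],[u,v,1.]);return -s['R'].T@s['t'],d
def onplane(s,u,v,p,n):
    c,d=ray(s,u,v);return c+d*((p-c)@n)/(d@n)
E
python3 - <<'E'
from h import *
s=dict(np.load('pics/scene1.npz'));P=cloud(s)
print('org',org,'lip stand x',(lip-org)@ex,(lip-org)@ey)
for u,v in((274.1,153.6),(284,158.6),(293.6,163.6),(274,142),(295,152),(274,131),(295,141)):
    X=onplane(s,u,v,org+.04*ex,ex);print('rung',X.round(4),'sy',((X-org)@ey).round(3),'depth',P[round(v),round(u)].round(3))
for n,(u,v) in dict(beige=(143,300),green=(216,335),tip=(263,303),beak=(315,235)).items():
    print(n,P[v,u].round(3))
# amber bottle cap, bench height map in front
z=P[...,2];m=(z>.02)&(z<.6)&(P[...,1]<-.06)&(P[...,1]>-.7)&(P[...,0]>.1)&(P[...,0]<1)
Q=P[m];import collections
g=collections.defaultdict(float)
for q in Q:
    k=(round(q[0]*20)/20,round(q[1]*20)/20);g[k]=max(g[k],q[2])
print({tuple(map(float,k)):round(float(g[k]),2) for k in sorted(g)})
E
```

```text
org [0.51522255 0.12232355 0.        ] lip stand x -0.16713551000868948 0.0047958203593050485
rung [0.4635 0.1575 0.2229] sy 0.048 depth [0.464 0.156 0.223]
rung [0.5054 0.1616 0.2233] sy 0.006 depth [0.507 0.16  0.223]
rung [0.545  0.1654 0.2229] sy -0.034 depth [0.548 0.164 0.224]
rung [0.4624 0.1574 0.2704] sy 0.049 depth [0.462 0.158 0.27 ]
rung [0.5479 0.1657 0.2723] sy -0.037 depth [0.546 0.168 0.27 ]
rung [0.4617 0.1573 0.3136] sy 0.05 depth [0.463 0.156 0.315]
rung [0.5455 0.1654 0.3144] sy -0.034 depth [0.548 0.162 0.318]
beige [ 0.561 -0.455  0.113]
green [ 0.775 -0.379  0.095]
tip [ 0.752 -0.183  0.006]
beak [0.729 0.074 0.09 ]
{(0.2, -0.7): 0.07, (0.25, -0.7): 0.07, (0.3, -0.7): 0.08, (0.3, -0.65): 0.07, (0.35, -0.7): 0.08, (0.35, -0.65): 0.07, (0.4, -0.7): 0.08, (0.4, -0.65): 0.08, (0.45, -0.7): 0.08, (0.45, -0.65): 0.08, (0.45, -0.6): 0.07, (0.5, -0.7): 0.07, (0.5, -0.65): 0.08, (0.5, -0.5): 0.12, (0.5, -0.45): 0.17, (0.5, -0.4): 0.12, (0.55, -0.5): 0.13, (0.55, -0.45): 0.17, (0.55, -0.4): 0.13, (0.65, -0.7): 0.07, (0.65, -0.65): 0.08, (0.65, -0.6): 0.08, (0.65, -0.55): 0.08, (0.7, -0.7): 0.08, (0.7, -0.65): 0.08, (0.7, -0.6): 0.08, (0.7, -0.55): 0.08, (0.7, -0.5): 0.08, (0.7, -0.4): 0.09, (0.7, -0.25): 0.06, (0.7, -0.2): 0.06, (0.7, -0.15): 0.06, (0.75, -0.7): 0.09, (0.75, -0.65): 0.09, (0.75, -0.6): 0.1, (0.75, -0.55): 0.09, (0.75, -0.5): 0.07, (0.75, -0.4): 0.13, (0.75, -0.35): 0.14, (0.75, -0.25): 0.06, (0.75, -0.15): 0.06, (0.8, -0.65): 0.09, (0.8, -0.6): 0.09, (0.8, -0.55): 0.09, (0.8, -0.4): 0.1, (0.8, -0.35): 0.1, (0.8, -0.25): 0.06, (0.8, -0.2): 0.06, (0.8, -0.15): 0.07, (0.85, -0.6): 0.09, (0.85, -0.55): 0.09, (0.9, -0.55): 0.08}
```

```bash
cat >> h.py <<'E'
def goal(a):  # slant a deg below level
    a=np.radians(a);z=ex*np.cos(a)-np.array([0,0,np.sin(a)]);y=-ey;return np.stack([np.cross(y,z),y,z],1)
def rel(P,R,p0=None,R0=None):
    s=manip.sense();p0=s['tcp_pos'] if p0 is None else p0;R0=Ro.from_quat(s['tool_rot']).as_matrix() if R0 is None else R0
    return (R0.T@(np.array(P)-p0)/.8).round(4),(Ro.from_matrix(R0.T@R).as_rotvec()/np.pi).round(4)
E
python3 - <<'E'
from h import *
p,R=None,None
s=manip.sense();R0=Ro.from_quat(s['tool_rot']).as_matrix()
w=[([.2,.42,.5],R0),([.42,.12,.5],goal(90)),([.47,-.28,.5],goal(90)),([.51,-.22,.4],goal(35))]
for P,Rg in w:
    print(P,*rel(P,Rg,p,R));p,R=np.array(P),Rg
E
```

```text
[0.2, 0.42, 0.5] [-0.0022 -0.1996 -0.3366] [0. 0. 0.]
[0.42, 0.12, 0.5] [-4.087e-01 -2.218e-01  3.000e-04] [-6.000e-04  2.000e-04  3.291e-01]
[0.47, -0.28, 0.5] [-0.5037  0.0142 -0.    ] [0. 0. 0.]
[0.51, -0.22, 0.4] [0.0699 0.057  0.125 ] [0.     0.3056 0.    ]
```

Request:
apply_moves(claw=[-1, -1, -1, -1, -1], travel=[[0, -0.1, -0.17], [0, -0.1, -0.17], [0, -0.1, -0.17], [0, -0.1, -0.17], [0, -0.1, -0.17]], turn=[[0, 0, 0], [0, 0, 0], [0, 0, 0], [0, 0, 0], [0, 0, 0]])

```text
t: 0.52
tcp_pos: [0.2325, 0.4928, 0.3738]
tool_rot: [0.219, 0.976, 0.004, 0.002]
force: [-0.3, 1.5, 0.4]
finger_gap: 0.297
gripper_force: 0.0
```

Request:
apply_moves(claw=[-1, -1, -1, -1, -1], travel=[[0, -0.1, -0.17], [0, -0.1, -0.17], [0, -0.1, -0.17], [0, -0.1, -0.17], [0, -0.1, -0.17]], turn=[[0, 0, 0], [0, 0, 0], [0, 0, 0], [0, 0, 0], [0, 0, 0]])

```text
t: 0.93
tcp_pos: [0.1982, 0.4201, 0.5099]
tool_rot: [0.219, 0.976, 0.005, 0.003]
force: [0.1, 0.6, 0.3]
finger_gap: 0.001
gripper_force: 0.0
```

Request:
apply_moves(claw=[-1, -1, -1, -1, -1], travel=[[-0.2, -0.11, 0], [-0.2, -0.11, 0], [-0.2, -0.11, 0], [-0.2, -0.11, 0], [-0.2, -0.11, 0]], turn=[[0, 0, 0], [0, 0, 0], [0, 0, 0], [0, 0, 0], [0, 0, 0]])

```text
t: 1.35
tcp_pos: [0.3076, 0.2695, 0.5021]
tool_rot: [0.221, 0.975, -0.001, 0.0]
force: [-0.6, 0.6, 0.1]
finger_gap: 0.001
gripper_force: 0.0
```

Request:
apply_moves(claw=[-1, -1, -1, -1, -1], travel=[[-0.2, -0.11, 0], [-0.2, -0.11, 0], [-0.2, -0.11, 0], [-0.2, -0.11, 0], [-0.2, -0.11, 0]], turn=[[0, 0, 0.19], [0, 0, 0.19], [0, 0, 0.19], [0, 0, 0.19], [0, 0, 0.19]])

```text
t: 1.77
tcp_pos: [0.4154, 0.121, 0.5017]
tool_rot: [0.5, 0.866, -0.001, 0.0]
force: [0.1, 0.5, 0.0]
finger_gap: -0.001
gripper_force: 0.0
```

```bash
python3 - <<'E'
from h import *
print(manip.sense()['q'].round(2))
p,R=None,None
for P,Rg in [([.47,-.28,.5],goal(90))]: print(P,*rel(P,Rg,p,R))
E
```

```text
[ 0.03  0.03  1.42 -0.    1.7  -0.5 ]
[0.47, -0.28, 0.5] [-0.4684 -0.191   0.0031] [-0.0006  0.0005  0.1357]
```

Request:
apply_moves(claw=[-1, -1, -1, -1, -1], travel=[[-0.235, -0.095, 0], [-0.235, -0.095, 0], [-0.235, -0.095, 0], [-0.235, -0.095, 0], [-0.235, -0.095, 0]], turn=[[0, 0, 0], [0, 0, 0], [0, 0, 0], [0, 0, 0], [0, 0, 0]])

```text
t: 2.18
tcp_pos: [0.4428, -0.0782, 0.5021]
tool_rot: [0.496, 0.868, -0.0, -0.001]
force: [0.3, 0.7, -0.7]
finger_gap: 0.002
gripper_force: 0.0
```

Request:
apply_moves(claw=[-1, -1, -1, -1, -1], travel=[[-0.235, -0.095, 0], [-0.235, -0.095, 0], [-0.235, -0.095, 0], [-0.235, -0.095, 0], [-0.235, -0.095, 0]], turn=[[0, 0, 0.136], [0, 0, 0.136], [0, 0, 0.136], [0, 0, 0.136], [0, 0, 0.136]])

```text
t: 2.6
tcp_pos: [0.4728, -0.2791, 0.5016]
tool_rot: [0.67, 0.742, -0.0, -0.001]
force: [1.0, 0.0, -0.4]
finger_gap: -0.001
gripper_force: 0.0
```

Request:
apply_moves(claw=[-1, -1, -1, -1, -1], travel=[[0, 0, 0], [0, 0, 0], [0, 0, 0], [0, 0, 0], [0, 0, 0]], turn=[[0, 0.15, 0], [0, 0.15, 0], [0, 0.15, 0], [0, 0.15, 0], [0, 0.15, 0]])

```text
t: 3.02
tcp_pos: [0.4728, -0.2797, 0.4983]
tool_rot: [0.652, 0.72, 0.157, -0.178]
force: [-0.1, -1.3, -1.0]
finger_gap: -0.002
gripper_force: 0.0
```

```bash
python3 - <<'E'
from h import *
print(manip.sense()['q'].round(2))
p,R=None,None
for P,Rg in [([.51,-.22,.4],goal(35))]: print(P,*rel(P,Rg,p,R))
E
```

```text
[-0.88  0.4   1.03  0.3   2.11 -0.88]
[0.51, -0.22, 0.4] [0.0053 0.0544 0.1409] [-2.200e-03  1.531e-01  1.000e-04]
```

Request:
apply_moves(claw=[-1, -1, -1, -1, -1], travel=[[0.005, 0.055, 0.14], [0.005, 0.055, 0.14], [0.005, 0.055, 0.14], [0.005, 0.055, 0.14], [0.005, 0.055, 0.14]], turn=[[0, 0.153, 0], [0, 0.153, 0], [0, 0.153, 0], [0, 0.153, 0], [0, 0.153, 0]])

```text
t: 3.43
tcp_pos: [0.5104, -0.2168, 0.3992]
tool_rot: [0.595, 0.658, 0.307, -0.347]
force: [-0.3, -0.9, 0.0]
finger_gap: 0.003
gripper_force: 0.0
```

```bash
python3 - <<'E'
from h import *
print(manip.sense()['q'].round(2))
p,R=None,None
a=35
G=goal(a)
# hook pose: finger axis 19+15mm below lip axis (perp), tip 15mm past
L=lip-.005*ey*0
for P in (L-.08*ex+[0,0,.04]-G[:,0]*.035, L-G[:,0]*.035-G[:,2]*.04, L-G[:,0]*.035+G[:,2]*.012):
    print(P.round(3),*rel(P,G,p,R)); p,R=P,G
E
```

```text
[-0.86  0.61  1.16  0.59  2.16 -0.84]
[ 0.536 -0.144  0.131] [-0.2247  0.0444  0.2626] [-0.004  -0.0007 -0.0007]
[ 0.532 -0.097  0.114] [0.0164 0.     0.0606] [0. 0. 0.]
[ 0.527 -0.055  0.084] [ 0.    -0.     0.065] [0. 0. 0.]
```

Request:
apply_moves(claw=[-1, -1, -1, -1, -1], travel=[[-0.11, 0.022, 0.13], [-0.11, 0.022, 0.13], [-0.11, 0.022, 0.13], [-0.11, 0.022, 0.13], [-0.11, 0.022, 0.13]], turn=[[0, 0, 0], [0, 0, 0], [0, 0, 0], [0, 0, 0], [0, 0, 0]])

```text
t: 3.85
tcp_pos: [0.5243, -0.1805, 0.2723]
tool_rot: [0.594, 0.661, 0.305, -0.342]
force: [0.4, -0.0, 0.7]
finger_gap: -0.004
gripper_force: 0.0
```

Request:
apply_moves(claw=[-1, -1, -1, -1, -1], travel=[[-0.11, 0.022, 0.11], [-0.11, 0.022, 0.11], [-0.11, 0.022, 0.11], [-0.11, 0.022, 0.11], [-0.11, 0.022, 0.11]], turn=[[0, 0, 0], [0, 0, 0], [0, 0, 0], [0, 0, 0], [0, 0, 0]])

```text
t: 4.27
tcp_pos: [0.5405, -0.1601, 0.1517]
tool_rot: [0.594, 0.661, 0.306, -0.341]
force: [0.5, -0.2, 1.2]
finger_gap: 0.002
gripper_force: 0.0
```

```bash
python3 - <<'E'
from h import *
print(manip.sense()['q'].round(2))
snap('side','side2.png');s=snap('scene','scene2.png');snap('wrist','wrist2.png')
im=np.hstack([cv2.resize(cv2.imread('pics/scene2.png')[90:270,180:360],(400,400)),cv2.resize(cv2.imread('pics/wrist2.png'),(400,300)).copy() if 0 else cv2.copyMakeBorder(cv2.resize(cv2.imread('pics/wrist2.png'),(400,300)),0,100,0,0,0)])
cv2.imwrite('pics/m2.png',im)
G=goal(35);L=lip;p=R=None
for P in (L-G[:,0]*.035-G[:,2]*.04, L-G[:,0]*.035+G[:,2]*.012):
    print(P.round(3),*rel(P,G,p,R)); p,R=P,G
E
```

```text
[-0.78  0.86  1.37  0.55  1.71 -1.04]
[ 0.532 -0.097  0.114] [ 0.0072 -0.0043  0.0956] [-0.0014  0.0043  0.0031]
[ 0.527 -0.055  0.084] [ 0.    -0.     0.065] [0. 0. 0.]
```

View pics/m2.png

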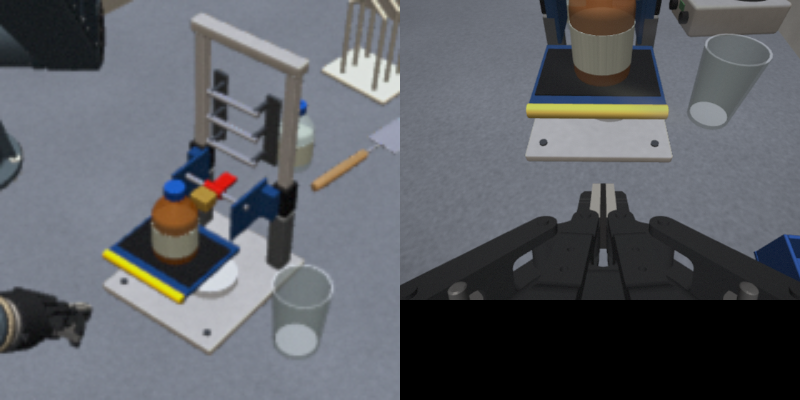

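The left half shows the closed fingertips at about (85,315), in front of the lip; the yellow bar runs (105,255)-(183,297). The wrist view on the right has the lip centred at about (597,111), in line with the fingers at (603,190). Next I slide under the lip.

Request:
apply_moves(claw=[-1, -1, -1, -1, -1], travel=[[0.004, -0.004, 0.04], [0.006, -0.004, 0.08], [0.007, -0.004, 0.12], [0.007, -0.004, 0.15], [0.007, -0.004, 0.17]], turn=[[0, 0.004, 0.003], [0, 0.004, 0.003], [0, 0.004, 0.003], [0, 0.004, 0.003], [0, 0.004, 0.003]])

```text
t: 4.83
tcp_pos: [0.5255, -0.0462, 0.0784]
tool_rot: [0.595, 0.657, 0.309, -0.345]
force: [-0.1, 0.8, 0.4]
finger_gap: 0.001
gripper_force: 0.0
```

```bash
python3 - <<'E'
from h import *
print(manip.sense()['q'].round(2),manip.sense()['tcp_pos'],manip.sense()['force'])
G=goal(35);p=manip.sense()['tcp_pos']
print('lip rel in tool', G.T@(lip-p), 'up 10mm', rel(p+[0,0,.01],G))
E
```

```text
[-0.66  0.92  1.58  0.64  1.45 -1.12] [ 0.52551466 -0.04617573  0.07844934] [-0.07385951  0.78458482  0.36347643]
lip rel in tool [ 0.03493874  0.00114172 -0.02254366] up 10mm (array([ 0.0103, -0.0001, -0.0071]), array([-0.0021, -0.0007, -0.0003]))
```

Request:
apply_moves(claw=[-1, -1, -1, -1, -1], travel=[[0.0052, 0, -0.0035], [0.0103, 0, -0.0071], [0.0144, 0, -0.0099], [0.0165, 0, -0.0114], [0.0175, 0, -0.0121]], turn=[[0, 0, 0], [0, 0, 0], [0, 0, 0], [0, 0, 0], [0, 0, 0]])

```text
t: 5.25
tcp_pos: [0.5263, -0.0486, 0.0949]
tool_rot: [0.596, 0.657, 0.309, -0.344]
force: [-0.1, -0.9, 0.4]
finger_gap: -0.0
gripper_force: 0.0
```

Request:
apply_moves(claw=[-1, -1, -1, -1, -1], travel=[[0.0015, 0, -0.001], [0.003, 0, -0.002], [0.0045, 0, -0.003], [0.006, 0, -0.004], [0.0075, 0, -0.005]], turn=[[0, 0, 0], [0, 0, 0], [0, 0, 0], [0, 0, 0], [0, 0, 0]])

```text
t: 5.67
tcp_pos: [0.525, -0.0465, 0.1005]
tool_rot: [0.596, 0.656, 0.309, -0.346]
force: [0.5, 0.0, 0.7]
finger_gap: -0.002
gripper_force: 0.0
```

Request:
apply_moves(claw=[-1, -1, -1, -1, -1], travel=[[0.0015, 0, -0.001], [0.003, 0, -0.002], [0.0045, 0, -0.003], [0.006, 0, -0.004], [0.0075, 0, -0.005]], turn=[[0, 0, 0], [0, 0, 0], [0, 0, 0], [0, 0, 0], [0, 0, 0]])

```text
t: 6.08
tcp_pos: [0.5251, -0.0472, 0.1066]
tool_rot: [0.596, 0.656, 0.308, -0.346]
force: [-1.2, -2.9, -9.9]
finger_gap: -0.0
gripper_force: 4.6
```

```bash
python3 - <<'E'
from h import *
s=manip.sense();p=s['tcp_pos'];print(p,s['force'],goal(35).T@(lip-p))
s=snap('scene','scene3.png');snap('wrist','wrist3.png')
im=np.hstack([cv2.resize(cv2.imread('pics/scene3.png')[150:270,190:310],(400,400)),cv2.resize(cv2.imread('pics/wrist3.png')[:,80:500],(400,400))])
cv2.imwrite('pics/m3.png',im)
E
```

```text
[ 0.52509522 -0.04716012  0.10659606] [-1.17516091 -2.85235262 -9.90963849] [ 0.01242122  0.00165375 -0.00562972]
```

View pics/m3.png

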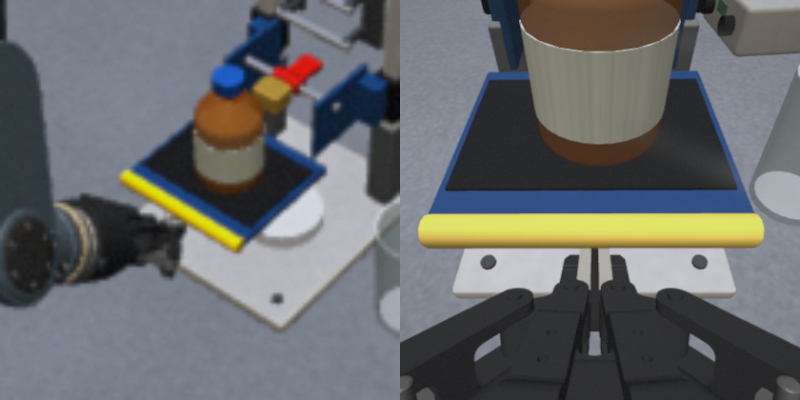

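The left crop shows the fingers under the middle of the yellow bar at about (175,240). On the right the fingertips disappear under the bar at (595,250), and the bottle is upright. About 10 N is now carried, but the tip is only about 6 mm past the axis. I will lower a little, insert deeper and lift again.

Request:
apply_moves(claw=[-1, -1, -1, -1, -1], travel=[[-0.0025, 0, 0.0015], [-0.005, 0, 0.0033], [-0.0075, 0, 0.005], [-0.009, 0, 0.012], [-0.009, 0, 0.021]], turn=[[0, 0, 0], [0, 0, 0], [0, 0, 0], [0, 0, 0], [0, 0, 0]])

```text
t: 6.6
tcp_pos: [0.5244, -0.036, 0.0935]
tool_rot: [0.595, 0.655, 0.31, -0.347]
force: [0.0, -0.8, 0.2]
finger_gap: -0.001
gripper_force: 0.6
```

Request:
apply_moves(claw=[-1, -1, -1, -1, -1], travel=[[0.0005, 0, 0], [0.002, 0, -0.001], [0.0035, 0, -0.002], [0.005, 0, -0.003], [0.0065, 0, -0.004]], turn=[[0, 0, 0], [0, 0, 0], [0, 0, 0], [0, 0, 0], [0, 0, 0]])

```text
t: 7.02
tcp_pos: [0.5237, -0.0362, 0.0978]
tool_rot: [0.596, 0.656, 0.308, -0.346]
force: [-0.1, 0.5, -9.3]
finger_gap: -0.001
gripper_force: 3.7
```

Request:
apply_moves(claw=[-1, -1, -1, -1, -1], travel=[[0.0015, 0, -0.001], [0.003, 0, -0.002], [0.0045, 0, -0.003], [0.006, 0, -0.004], [0.0075, 0, -0.005]], turn=[[0, 0, 0], [0, 0, 0], [0, 0, 0], [0, 0, 0], [0, 0, 0]])

```text
t: 7.43
tcp_pos: [0.5238, -0.0364, 0.1056]
tool_rot: [0.596, 0.656, 0.308, -0.346]
force: [-1.1, -0.1, -9.3]
finger_gap: -0.005
gripper_force: 3.9
```

```bash
cat >> h.py <<'E'
def lipz(f):
    s=snap('scene',f);P=cloud(s);hsv=cv2.cvtColor(s['pixels'],cv2.COLOR_RGB2HSV);H,S,V=[hsv[...,i] for i in range(3)]
    m=(abs(H.astype(int)-28)<5)&(S>180)&(V>120)&(np.linalg.norm(P[...,:2]-lip[:2],axis=-1)<.085)&(P[...,2]>.1)
    return np.median(P[m],0).round(4),m.sum()
E
python3 - <<'E'
from h import *
s=manip.sense();p=s['tcp_pos'];print(p,s['force'],lipz('s4.png'))
E
```

```text
[ 0.52378442 -0.03637273  0.10560805] [-1.14896894 -0.12066147 -9.30856488] (array([ 0.5272, -0.0439,  0.1385]), np.int64(143))
```

Request:
apply_moves(claw=[-1, -1, -1, -1, -1], travel=[[0.003, 0, -0.002], [0.0065, 0, -0.0044], [0.01, 0, -0.0069], [0.0135, 0, -0.0093], [0.0165, 0, -0.0114]], turn=[[0, 0, 0], [0, 0, 0], [0, 0, 0], [0, 0, 0], [0, 0, 0]])

```text
t: 7.9
tcp_pos: [0.5238, -0.0363, 0.122]
tool_rot: [0.595, 0.656, 0.308, -0.346]
force: [-2.4, -0.4, -10.3]
finger_gap: -0.003
gripper_force: 4.2
```

Request:
apply_moves(claw=[-1, -1, -1, -1, -1], travel=[[0.003, 0, -0.002], [0.0065, 0, -0.0044], [0.01, 0, -0.0069], [0.0135, 0, -0.0093], [0.0165, 0, -0.0114]], turn=[[0, 0, 0], [0, 0, 0], [0, 0, 0], [0, 0, 0], [0, 0, 0]])

```text
t: 8.32
tcp_pos: [0.5239, -0.0363, 0.1377]
tool_rot: [0.596, 0.656, 0.308, -0.346]
force: [-3.9, -1.8, -11.5]
finger_gap: -0.004
gripper_force: 5.0
```

Request:
apply_moves(claw=[-1, -1, -1, -1, -1], travel=[[0.003, 0, -0.002], [0.0065, 0, -0.0044], [0.01, 0, -0.0069], [0.0135, 0, -0.0093], [0.0165, 0, -0.0114]], turn=[[0, 0, 0], [0, 0, 0], [0, 0, 0], [0, 0, 0], [0, 0, 0]])

```text
t: 8.73
tcp_pos: [0.5239, -0.0363, 0.1538]
tool_rot: [0.595, 0.656, 0.308, -0.347]
force: [-5.3, -2.3, -11.3]
finger_gap: -0.002
gripper_force: 5.2
```

```bash
python3 - <<'E'
from h import *
s=manip.sense();p=s['tcp_pos'];print(p,s['force'],lipz('s5.png'))
import h
g=h.manip
o=np.load('pics/scene1.npz')
h.snap=lambda n,f=None:dict(o)
print(h.lipz(None), rel(p+[0,0,.01],goal(35)))
E
```

```text
[ 0.5238903  -0.03628051  0.15380879] [ -5.33526008  -2.27284776 -11.30844845] (array([ 0.5296, -0.0445,  0.1867]), np.int64(147))
(array([ 0.5297, -0.0443,  0.1273]), np.int64(142)) (array([ 0.0096, -0.0002, -0.0067]), array([-0.0029, -0.0015, -0.0012]))
```

Request:
apply_moves(claw=[-1, -1, -1, -1, -1], travel=[[0.002, 0, -0.0014], [0.004, 0, -0.0028], [0.006, 0, -0.0042], [0.008, 0, -0.0056], [0.01, 0, -0.007]], turn=[[0, 0, 0], [0, 0, 0], [0, 0, 0], [0, 0, 0], [0, 0, 0]])

```text
t: 9.2
tcp_pos: [0.5239, -0.0363, 0.1636]
tool_rot: [0.595, 0.656, 0.308, -0.347]
force: [-3.8, -2.3, -11.0]
finger_gap: 0.0
gripper_force: 5.0
```

Request:
apply_moves(claw=[-1, -1, -1, -1, -1], travel=[[0.002, 0, -0.0014], [0.004, 0, -0.0028], [0.006, 0, -0.0042], [0.008, 0, -0.0056], [0.0095, 0, -0.0066]], turn=[[0, 0, 0], [0, 0, 0], [0, 0, 0], [0, 0, 0], [0, 0, 0]])

```text
t: 9.62
tcp_pos: [0.5241, -0.0365, 0.1732]
tool_rot: [0.595, 0.656, 0.308, -0.347]
force: [-4.9, -4.2, -9.8]
finger_gap: 0.0
gripper_force: 4.8
```

```bash
python3 - <<'E'
from h import *
s=manip.sense();p=s['tcp_pos'];print(p,s['force'],lipz('s6.png'))
cv2.imwrite('pics/s6c.png',cv2.resize(cv2.imread('pics/s6.png')[110:240,220:350],(600,600),interpolation=cv2.INTER_CUBIC))
E
```

```text
[ 0.52405422 -0.03647962  0.17315423] [-4.93784536 -4.1829176  -9.81387711] (array([ 0.5303, -0.0441,  0.2058]), np.int64(156))
```

View pics/s6c.png

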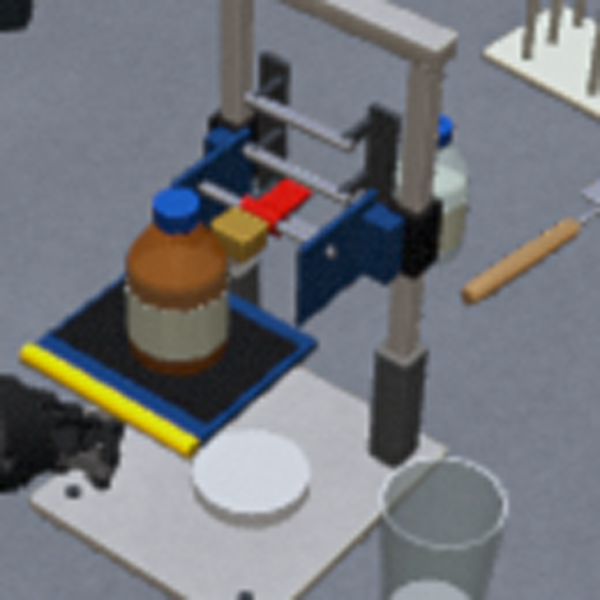

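The pawl at (280,203) is level again and in front of the lowest rung. The next rung, at (300,170), is still above it. The force has dropped back from 11.3 to 9.8 N, so the pawl has passed. Now I lower gently.

Request:
apply_moves(claw=[-1, -1, -1, -1, -1], travel=[[-0.002, 0, 0.0014], [-0.005, 0, 0.0035], [-0.008, 0, 0.0056], [-0.011, 0, 0.0077], [-0.014, 0, 0.0098]], turn=[[0, 0, 0], [0, 0, 0], [0, 0, 0], [0, 0, 0], [0, 0, 0]])

```text
t: 10.08
tcp_pos: [0.5241, -0.0364, 0.1595]
tool_rot: [0.595, 0.656, 0.308, -0.347]
force: [-4.7, -3.7, -8.0]
finger_gap: 0.001
gripper_force: 4.4
```

Request:
apply_moves(claw=[-1, -1, -1, -1, -1], travel=[[-0.002, 0, 0.0014], [-0.004, 0, 0.0028], [-0.006, 0, 0.0042], [-0.008, 0, 0.0056], [-0.01, 0, 0.007]], turn=[[0, 0, 0], [0, 0, 0], [0, 0, 0], [0, 0, 0], [0, 0, 0]])

```text
t: 10.5
tcp_pos: [0.5241, -0.0364, 0.1498]
tool_rot: [0.595, 0.656, 0.309, -0.347]
force: [-4.3, -4.7, -3.9]
finger_gap: -0.0
gripper_force: 2.7
```

```bash
python3 - <<'E'
from h import *
s=manip.sense();p=s['tcp_pos'];print(p,s['force'],lipz('s7.png'))
E
```

```text
[ 0.52411127 -0.03641224  0.14980954] [-4.30724892 -4.74068081 -3.90461727] (array([ 0.5274, -0.0443,  0.1828]), np.int64(151))
```

Force is unloading at lift 55.5 mm, which matches the expected 56 mm. I continue down slowly.

Request:
apply_moves(claw=[-1, -1, -1, -1, -1], travel=[[-0.001, 0, 0.0007], [-0.002, 0, 0.0014], [-0.004, 0, 0.0028], [-0.006, 0, 0.0042], [-0.008, 0, 0.0056]], turn=[[0, 0, 0], [0, 0, 0], [0, 0, 0], [0, 0, 0], [0, 0, 0]])

```text
t: 10.97
tcp_pos: [0.5251, -0.0355, 0.1427]
tool_rot: [0.595, 0.656, 0.31, -0.346]
force: [0.3, 0.2, 0.0]
finger_gap: -0.001
gripper_force: 0.0
```

```bash
python3 - <<'E'
from h import *
s=manip.sense();p=s['tcp_pos'];print(p,s['force'],lipz('s8.png'))
E
```

```text
[ 0.52509993 -0.03548653  0.14267826] [0.28613359 0.18781521 0.02528677] (array([ 0.5287, -0.0445,  0.1825]), np.int64(149))
```

The pawl holds the shelf and the fingers are free. I drop a little more and retreat backwards along the tool axis.

Request:
apply_moves(claw=[-1, -1, -1, -1, -1], travel=[[-0.008, 0, 0.0056], [-0.016, 0, 0.005], [-0.018, 0, -0.03], [-0.018, 0, -0.07], [-0.018, 0, -0.11]], turn=[[0, 0, 0], [0, 0, 0], [0, 0, 0], [0, 0, 0], [0, 0, 0]])

```text
t: 11.43
tcp_pos: [0.5323, -0.1164, 0.1796]
tool_rot: [0.595, 0.655, 0.309, -0.348]
force: [-0.0, -0.2, -0.6]
finger_gap: 0.003
gripper_force: 0.0
```

Request:
apply_moves(claw=[-1, -1, -1], travel=[[0, 0, 0], [0, 0, 0], [0, 0, 0]], turn=[[0, 0, 0], [0, 0, 0], [0, 0, 0]])

```text
t: 11.68
tcp_pos: [0.5322, -0.1157, 0.1792]
tool_rot: [0.596, 0.655, 0.309, -0.347]
force: [0.0, -0.2, -0.9]
finger_gap: -0.001
gripper_force: 0.0
```

```bash
python3 - <<'E'
from h import *
s=manip.sense();print(s['tcp_pos'],s['force'],lipz('s9.png'))
cv2.imwrite('pics/s9c.png',cv2.resize(cv2.imread('pics/s9.png')[110:240,220:350],(600,600),interpolation=cv2.INTER_CUBIC))
E
```

```text
[ 0.53219115 -0.11571784  0.1791853 ] [ 0.04220936 -0.16920147 -0.88551392] (array([ 0.5272, -0.0439,  0.1826]), np.int64(150))
```

View pics/s9c.png

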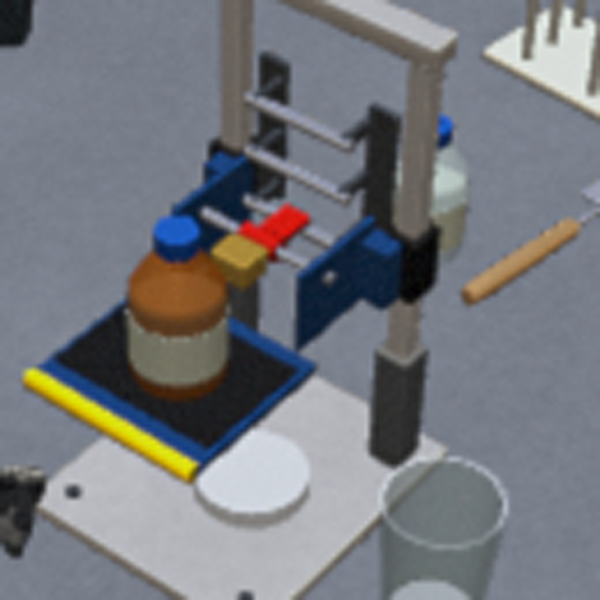

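The pawl's red arm at (285,225) lies over the lowest rung, with the rung visible on both sides. The bottle is upright and the gripper is clear.

```bash
python3 -c "
from station import manip
print(manip.sign_off())"
```

```text
the job is handed in; nothing more can be done
None
```

I raised the shelf past the lowest rung only and let it down gently: the pawl now holds it there at 55 mm of lift, the amber bottle is upright, the gripper is clear, and the job is handed in (no verdict was returned).

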